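Put the scraper and the scrubbing brush back in the cleaning tray

TASK

Put the cleaning tools back in their tray: lay the scraper flat in the empty long compartment, with its blade pointing the same way as the screwdriver lying in the other long compartment, and lay the scrubbing brush bristles down in the crosswise compartment at the end of the tray. Set them down on the tray's floor rather than letting them drop, and leave everything else where it is.

Things in the scene. Friction and masses are not known exactly. Their poses are not given: they have to be found in the camera images.
- tray: Grey tool tray, fixed, 316 (x) x 176 (y) x 20 mm (rim 324 x 184); floor 3 mm thick, walls and dividers 4 mm, all 20 mm high. Origin: centre of underside. Two long compartments, 224 (x) x 82 mm (y), centred at x -42, y -43 (empty) and y +43 mm (holds the screwdriver); at the +x end one crosswise compartment, 80 (x) x 168 mm (y). Its x axis points to the robot's left (+y) within 0.35 rad.
- tray_long (a point): Centre of the floor (upper surface, 3 mm above the table) of the empty long compartment; axes as the tray's: the compartment runs 112 mm either way along x and 41 mm either way along y.
- tray_cross (a point): Centre of the floor (upper surface, 3 mm above the table) of the crosswise compartment; axes as the tray's: it runs 40 mm either way along x and 84 mm either way along y.
- scraper: Sticker scraper lying on its handle, about 110 g, 195 mm long: wooden handle 120 mm long (x -60 to +60), 26 mm wide (y), 20 mm high; flat steel blade 2.4 mm thick, 10 mm above the underside, fanning out to 60 mm wide at its edge at x = +135 mm. Origin: centre of the handle's underside; x towards the blade, z up.
- scraper_tip (a point): Middle of the scraper's blade edge, 135 mm ahead of the scraper's origin and 10 mm above its underside.
- scraper_grip (a point): Point inside the handle near the scraper's balance point, 30 mm ahead of the scraper's origin (30 mm behind the handle's front end), at half the handle's height; axes as the scraper's; 26 mm wide here.
- brush: Scrubbing brush standing on its bristles, about 130 g: wooden back 120 (x) x 45 (y) x 20 mm on stiff black bristles 22 mm high that splay to 124 x 49 mm at their feet; 42 mm high in all. Origin: centre of the underside of the bristles; z up. The wood is gripped across its width, 22 to 42 mm above the underside.
- screwdriver: Black-handled screwdriver, 190 mm long, lying in the tray's other long compartment, handle to the tray's -x, blade to the tray's +x. Leave it there. Origin about its middle, at its underside.
- spray: White spray bottle with a grey trigger head, 76 mm across, 220 mm high, standing at the far right. Bystander. Origin: centre of its underside.
- tape: Brown roll of packing tape lying flat, 100 mm across, 48 mm high. Bystander. Origin: centre of its underside.
- jar: Glass jar with a steel lid, 66 mm across, 85 mm high. Bystander. Origin: centre of its underside.
- marker: White marker pen with a black cap, 130 x 14 x 14 mm, lying between the two tools. Bystander. Origin: centre of its underside.
Things that resemble listed ones, but are neither listed nor needed, are in the scene too. Leave any blue or red look-alike of the brush alone. There is more than one size of the scraper; the one meant has the size given above.

How it is judged (in metres and radians):
At the end, for the whole second after the job is handed in: Scraper flat (0.06 rad), at rest on the empty long compartment's floor (5 mm), blade edge 60-114 mm towards tray +x from its centre and 18 mm from its middle line, handle 30 mm. Brush level, at rest on the crosswise floor, within 21 x 28 mm of its centre, lengthwise to 0.35 rad (x of scraper_tip in the frame of tray_long between 0.06 and 0.114 m and y of scraper_tip in the frame of tray_long between -0.018 and 0.018 m and y of scraper in the frame of tray_long between -0.03 and 0.03 m and z of scraper in the frame of tray_long between -0.003 and 0.005 m and angle between each of scraper, brush's own z axis and vertical below 0.06 rad and linear speed of each of scraper, brush below 0.01 m/s and angular speed of each of scraper, brush below 0.1 rad/s and x of brush in the frame of tray_cross between -0.021 and 0.021 m and y of brush in the frame of tray_cross between -0.028 and 0.028 m and z of brush in the frame of tray_cross between -0.003 and 0.005 m and angle between the x axis of brush and the y axis of tray, either way round below 0.35 rad); the robot touches nothing.
It fails at once if the scraper is let go more than 3 cm above the tray's floor (origin over 33 mm above the table and no finger touching it) (contact force between the fingers and scraper below 0.01 N and height (world z) of scraper above 0.033 m).
It fails at once if the brush is let go more than 3 cm above the tray's floor (origin over 33 mm above the table and no finger touching it) (contact force between the fingers and brush below 0.01 N and height (world z) of brush above 0.033 m).
It fails at once if a bystander (screwdriver, spray bottle, tape, jar or marker) is moved more than 3 cm (distance of any of screwdriver, spray, tape, jar, marker from where it was at the start of the episode above 0.03 m).
It also fails if it takes over 53 s, if anything falls off the work surface, if the arm or the gripper's body presses on something with over 40 N, if the wrist force passes 120 N, or if a joint passes its speed limit or range.

ROBOT

A 7-joint arm with a two-finger parallel gripper is mounted at the origin on the work surface. World frame = base frame: x ahead of the robot, y to its left, z up, the work surface at z = 0. Lengths are in mm, angles in degrees, forces in N, time in s.
With the tool pointing down it reaches from about 400 to 900 mm from the base axis. Payload 5.5 kg.
Tool frame: the origin (TCP) lies where the fingers leave the gripper's body, on its centre line; the fingertips stand 73 mm ahead of it and the grasp point (between the pads) lies 54 mm ahead of it; z points along the fingers, y is the line along which they close (so a half turn about z gives the same grasp; the last joint's range is limited). The gripper opens to 85 mm and grips with 20 to 120 N. Pads are 22 mm wide; open, the fingers measure 114 mm over their backs; the gripper's body (76 mm by 85 mm) begins 54 mm behind the grasp point. The pads swing forward as they close: fully open they stand 13 mm farther back than shut.
Start: joints at [88.075, 28.699, -24.465, 88.831, 12.651, 65.22, -12.049], TCP at [190.131, -621.569, 303.91] pointing down, gripper open.
Joint ranges: [-164.97, 164.97], [-17.58, 116.51], [-87.97, 89.64], [11.32, 138.91], [-80.73, 260.73], [10.89, 115.49], [-147.41, 147.41]. Speed limits (degrees/s): [147.25, 147.25, 180, 180, 180, 180, 180].

INTERFACE

Orientations are given as [roll, pitch, yaw] about the fixed x, y, z axes, in that order (R = Rz(yaw) Ry(pitch) Rx(roll)).
In Python, from plant import monitor, viewer, order gives the robot as it stands.
- The arm moves only by the shell command python3 -m handwheel 'ROWS' [FORCE]. ROWS is JSON, a list of rows, each a list of 7 numbers: the shift along the world's x, y, z in cm, then the turn, a rotation vector about the world's x, y, z in degrees, then the finger opening in cm, from 0 to 8.54. In form: [[dx, dy, dz, wx, wy, wz, claw], ...]. A call has 1 to 10 rows; each row shifts and turns the commanded pose from where the row before left it; what a row does not reach is not made up. A row lasts 1/12 s, in which the tool goes at most 41.7 mm and 7.16 degrees, less where a joint would pass 70% of its speed; a pose out of reach is approached as far as the arm can. A call with a gripper value outside its range is refused whole. The fingers move at their own pace and stop on an object; FORCE is the grip in N (left out, the last holds). Time passes only in rows, so rows that do not move let the fingers close. It gives the time, the measured TCP pose, the force, the opening and the grip force at its end, in the units of the state.
- monitor.get_state(): the state, without advancing time (a new reading comes with each control period).
- viewer.snapshot(name): name is "scene" or "side" or "wrist"; returns (picture, depth): 480x640x3 uint8, red, green, blue; 480x640 float32, mm along the optical axis (not along the pixel's ray), 0 where there is no reading.
- viewer.get_calibration(name): a dict with "vertical_fov" (degrees; the focal length in pixels is half the picture's height over the tangent of half this angle, whatever the lens; pixels are square), "cx", "cy" (the principal point, pixels), "rvec" (rotation vector, rad) and "tvec" (3), from world to camera coordinates, as OpenCV has them; the wrist camera has in their place "tool_from_camera" (4x4, takes a point from camera to tool coordinates, whose origin is the TCP and whose axes are the flange's). Camera axes: x right, y down, z forward; pixel columns grow to the right and rows downward; lengths in mm; the calibration is good to about 2 mm. A picture is of the moment at which its call begins: read the wrist's pose just before it. get_calibration takes no time and is no camera call.
- order.hand_in(): hands the job in; it is judged then, once.
Trained networks look in the newest picture that a camera, given by its name, has taken for a name from the list of things; names that differ only in an ending like _2 or _b are one class to them, and where a whole thing is asked for, a point or a joint stands for the part that bears it (a point fixed in the world has none). Each returns a list of dicts, best first, with "p" (0 to 1); they miss things now and then, are a little off and sometimes report something else, mostly with a low value. They report only what shows in the picture. A call takes as long as a camera call. They do not tell look-alikes from the thing itself.
- viewer.trace(camera, thing): "region" (480x640 bool, what is visible of it) and "rect" ([left, top, width, height] in pixels, round what is visible of it).
- viewer.tip_of(camera, thing): "at" ([column, row] in pixels: a listed point, or the origin of a listed thing).
The state is a dict: "time_s": time; "joints": joint angles; "qvel": joint speeds; "effort": joint torques, N m; "tool_pos": TCP position; "ee_rot": TCP orientation; "ft_force": force on the tool from outside, world axes, zero at the start; "wrist_torque": the same for the moment, N m; "width": finger opening in mm; "grip_force": force on a finger pad.
Only numpy, scipy, OpenCV 4.12 (cv2) and the standard library are available. Lean on these libraries where they do the work, as an engineer would, in place of code of your own. Each camera call takes 0.05 s, during which the arm holds its last target. There are 200 camera calls.

## Working session

There is one attempt and no reset: what is moved stays moved. The work goes in short steps, Python scripts to look and compute and a shell command to move; the robot and the scene stay as the last step left them, time stands still between calls to the robot, and variables do not carry over. Pictures are saved under pics/ and viewed, at most 10 in all, crops included, and the job is handed in when it is done.

```bash
mkdir -p pics; ls; cat > h.py <<'E'
import numpy as np,cv2
from plant import monitor,viewer,order
from scipy.spatial.transform import Rotation as R
def cam(n):
    c=viewer.get_calibration(n); f=240/np.tan(np.radians(c["vertical_fov"])/2)
    if n=="wrist":
        s=monitor.get_state(); T=np.eye(4); T[:3,:3]=R.from_euler('xyz',s["ee_rot"],degrees=True).as_matrix(); T[:3,3]=s["tool_pos"]
        M=T@np.array(c["tool_from_camera"])
    else:
        W=np.eye(4); W[:3,:3]=cv2.Rodrigues(np.array(c["rvec"],float))[0]; W[:3,3]=np.ravel(c["tvec"]); M=np.linalg.inv(W)
    return f,c["cx"],c["cy"],M
def pts(C,u,v,d):
    f,cx,cy,M=C; u=np.asarray(u,float);v=np.asarray(v,float)
    p=np.stack([(u-cx)/f*d,(v-cy)/f*d,d+0*u],-1); return p@M[:3,:3].T+M[:3,3]
def onz(C,u,v,z):
    f,cx,cy,M=C; r=M[:3,:3]@np.array([(u-cx)/f,(v-cy)/f,1]); return M[:3,3]+r*(z-M[2,3])/r[2]
def snap(n,name=None):
    C=cam(n); im,d=viewer.snapshot(n)
    if name: cv2.imwrite("pics/"+name,im[:,:,::-1])
    return C,im,d
E
cat > a.py <<'E'
from h import *
print(monitor.get_state())
np.set_printoptions(precision=1,suppress=True)
ims=[]
for n in("scene","side"):
    C,im,d=snap(n); ims.append(cv2.resize(im,(400,300)) if 0 else im); print(n,C[0],C[3][:3,3])
    cv2.imwrite(f"pics/{n}0.png",im[:,:,::-1])
    for t in("tray","scraper","brush","screwdriver","spray","tape","jar","marker"):
        for r in viewer.trace(n,t)[:4]:
            m=r["region"]; v,u=np.nonzero(m&(d>0))
            if len(u)==0: continue
            P=pts(C,u,v,d[v,u]); c,sz,a=cv2.minAreaRect(P[:,:2].astype(np.float32))
            print(t,round(r["p"],2),r["rect"],"c",np.array(c),"sz",np.array(sz),"a",round(a,1),"z",np.percentile(P[:,2],[5,50,95]))
E
python3 a.py
```

```text
pics
{'time_s': 0.0, 'joints': array([ 88.07610001,  28.75371405, -24.45270597,  88.89025856,
        12.65014476,  65.21917092, -12.04790246]), 'qvel': array([ 0.11114913, -0.050571  , -0.07888818,  0.02638421, -0.12322572,
        0.02640975,  0.002261  ]), 'effort': array([-6.81974097e-05, -5.69519162e+01, -5.81579939e+00, -2.80941957e+01,
        1.07992737e-02,  1.21257693e-02,  9.79243673e-07]), 'tool_pos': array([ 189.87895146, -621.08379895,  302.86806121]), 'ee_rot': array([-1.79890107e+02, -4.43681284e-03,  1.70075613e+01]), 'ft_force': array([ 0.60486121, -0.23277807,  0.75960251]), 'wrist_torque': array([ 0.00027239, -0.01573191, -0.02351749]), 'grip_force': 0.0, 'width': 85.3679325746243}
scene 504.40287603782537 [1128.6 -466.9  754.6]
tray 0.76 [343.6, 159.7, 140.7, 102.4] c [482.6 215.5] sz [185.6 329.3] a 18.2 z [-0.1  3.1 19.5]
scraper 0.86 [153.0, 276.9, 80.3, 48.8] c [ 515.4 -339. ] sz [300.3  87.3] a 3.0 z [ 4.4 18.7 21.2]
scraper 0.78 [89.4, 358.3, 66.0, 66.4] c [ 584.7 -513.8] sz [159.1  42.4] a 13.1 z [ 4.1 11.4 16.4]
brush 0.87 [115.5, 226.0, 64.5, 32.6] c [ 2
[... 1791 characters left out ...]
crewdriver 0.79 [307.7, 279.7, 19.2, 66.3] c [446.9 161.7] sz [ 27.4 186.7] a 21.0 z [ 5.3 24.1 29.6]
screwdriver 0.49 [307.1, 182.9, 61.7, 11.7] c [ 487.4 -361.4] sz [194.4  74.3] a 21.9 z [ 0.2 12.4 21.5]
spray 0.76 [254.1, 109.7, 31.8, 76.4] c [ 764.4 -576.1] sz [102.  524.2] a 16.0 z [ 11.7 115.3 217.1]
tape 0.9 [241.8, 184.4, 33.0, 35.4] c [ 702.7 -205.7] sz [105.1 108.9] a 87.1 z [ 3.6 32.2 49.4]
jar 0.56 [216.0, 213.3, 29.9, 43.4] c [732.6 -67.4] sz [ 71.2 170.9] a 23.3 z [ 5.9 58.3 86.2]
marker 0.77 [336.9, 207.1, 46.3, 11.4] c [ 407.8 -224. ] sz [ 39.2 120.5] a 79.0 z [ 3.6 11.3 16.1]
marker 0.48 [239.0, 182.5, 34.7, 35.8] c [ 702.4 -221.7] sz [ 98.8 137.4] a 16.4 z [ 4.2 32.8 49.5]
```

View pics/scene0.png

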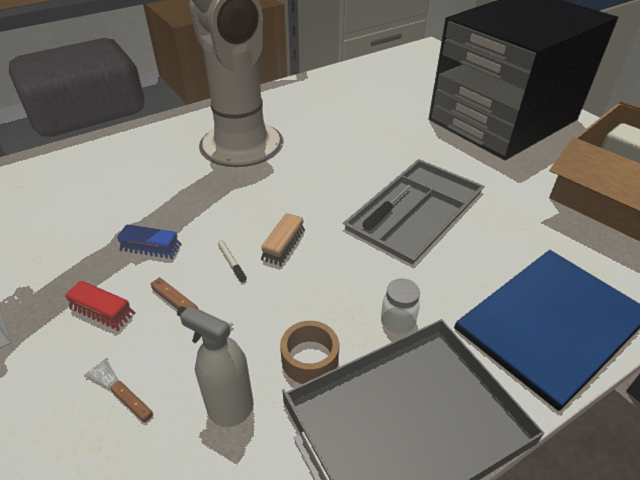

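View pics/side0.png

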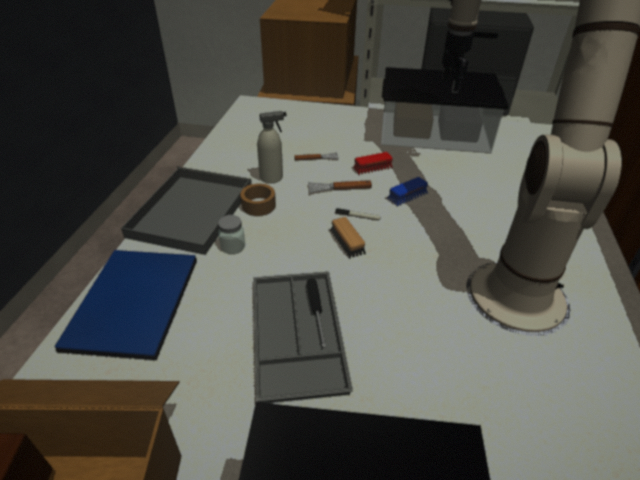

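The scene picture shows the full-size scraper at about (190,300), with its blade hidden behind the spray bottle. In the side picture it is at (340,185), blade to the left. The small look-alike is at (118,388) in the scene view. The wooden brush is at (284,238), and the tray is at (413,210) with its empty compartment away from the robot and its cross compartment at the +y end. Next I'll refine the poses.

```bash
cat > b.py <<'E'
from h import *
np.set_printoptions(precision=1,suppress=True)
def show(n,t,lo,hi,near,rad):
    C=cam(n); im,d=viewer.snapshot(n)
    for r in viewer.trace(n,t)[:4]:
        v,u=np.nonzero(cv2.erode(r["region"].astype(np.uint8),np.ones((2,2)))*(d>0))
        if len(u)<5: continue
        P=pts(C,u,v,d[v,u]); P=P[(P[:,2]>lo)&(P[:,2]<hi)&(np.hypot(*(P[:,:2]-near).T)<rad)]
        if len(P)<30: continue
        c,sz,a=cv2.minAreaRect(P[:,:2].astype(np.float32)); m=P[:,:2].mean(0); w,V=np.linalg.eigh(np.cov(P[:,:2].T)); q=V[:,1]
        print(n,t,round(r["p"],2),len(P),np.array(c),np.array(sz),round(a,1),"mean",m,"pca",round(np.degrees(np.arctan2(q[1],q[0]))%180,1),"sd",np.sqrt(w), "z",P[:,2].mean())
for n in("scene","side"):
    show(n,"tray",16,25,[482,215],300)
    show(n,"scraper",15,25,[483,-353],150)
    show(n,"scraper",5,14,[483,-353],150)
    show(n,"brush",36,50,[423,-103],120)
    show(n,"spray",190,230,[650,-400],300)
    for t in("scraper","scraper_tip","scraper_grip"):
        print(n,t,[(round(r["p"],2),onz(cam(n),*r["at"],{"scraper":0}.get(t,10))) for r in viewer.tip_of(n,t)[:3]])
    print(n,[(t,[(round(r["p"],2),onz(cam(n),*r["at"],3)) for r in viewer.tip_of(n,t)[:2]]) for t in("tray_long","tray_cross")])
    C,im,d=snap(n)
    v,u=np.mgrid[0:480,0:640]; P=pts(C,u.ravel(),v.ravel(),d.ravel()); k=(d.ravel()>0)&(np.hypot(*(P[:,:2]-[640,-430]).T)<150)&(P[:,2]>60); print(n,"tall near spray",np.median(P[k],0),P[k][:,:2].min(0) if k.any() else 0,P[k][:,:2].max(0) if k.any() else 0)
E
python3 b.py
```

```text
scene tray 0.71 1273 [483.7 214.7] [184.2 327.3] 18.2 mean [496. 199.] pca 108.7 sd [ 66.7 111. ] z 18.588260657816523
scene scraper 0.91 465 [ 445.6 -361.6] [111.8  24. ] 16.7 mean [ 442.3 -363. ] pca 19.2 sd [ 6.6 28.7] z 19.200538920640483
scene brush 0.68 743 [ 425.1 -103.7] [ 42.6 117.4] 33.7 mean [ 428.3 -107.3] pca 123.7 sd [11.7 33.5] z 40.76123794357257
scene spray 0.67 1112 [ 694.5 -374.7] [75.4 27.2] 28.5 mean [ 701.3 -372.5] pca 28.2 sd [ 6.7 20.9] z 213.7807169391811
scene scraper [(0.67, array([ 616. , -494.3,    0. ])), (0.66, array([ 442.3, -359.6,    0. ])), (0.21, array([710.7, -27.4,   0. ]))]
scene scraper_tip [(0.71, array([ 515.6, -529.7,   10. ])), (0.65, array([ 580.4, -317.8,   10. ]))]
scene scraper_grip [(0.97, array([ 472.5, -347.6,   10. ])), (0.61, array([ 595.6, -503.9,   10. ]))]
scene [('tray_long', [(0.9, array([545.5, 182.2,   3. ])), (0.27, array([715.6, -25.4,   3. ]))]), ('tray_cross', [(0.79, array([454.8, 313.2,   3. ]))])]
scene tall near spray [ 722.4 -372.8  151.9] [ 653.2 -402.5] [ 744.1 -328. ]
side tray 0.6 1573 [480.4 216.2] [181.6 324.1
[... 300 characters left out ...]
200279579014
side spray 0.89 230 [ 689.4 -362.9] [71.5 23.6] 24.0 mean [ 691.1 -360.1] pca 28.6 sd [ 3.9 18.8] z 209.19296042422616
side scraper [(0.89, array([ 449.3, -364.8,    0. ])), (0.49, array([ 711.6, -374.6,    0. ])), (0.29, array([ 571.2, -330. ,    0. ]))]
side scraper_tip [(0.92, array([ 567.8, -315.9,   10. ])), (0.51, array([531.9, 192.3,  10. ])), (0.49, array([ 513.7, -556.1,   10. ]))]
side scraper_grip [(0.82, array([ 474.9, -353.2,   10. ])), (0.74, array([ 592.7, -516.4,   10. ]))]
side [('tray_long', [(0.95, array([532.2, 187.4,   3. ]))]), ('tray_cross', [(0.76, array([449.5, 324.4,   3. ]))])]
side tall near spray [ 694.6 -345.1  141.2] [ 656.4 -392. ] [ 740.3 -321. ]
```

```bash
python3 -m handwheel '[[2.8,2.7,-0.6,0,0,0.3,8.5],[2.8,2.7,-1,0,0,0.2,8.5],[2.8,2.7,-1,0,0,0.2,8.5],[2.8,2.7,-1,0,0,0.2,8.5],[2.8,2.7,-1,0,0,0.2,8.5],[2.8,2.7,-1,0,0,0.2,8.5],[2.8,2.7,-1,0,0,0.2,8.5],[2.8,2.7,-1,0,0,0.2,6],[2.8,2.7,-1,0,0,0.2,6],[0,0,0,0,0,0,6]]' 30
cat > w.py <<'E'
from h import *
import sys
np.set_printoptions(precision=1,suppress=True)
s=monitor.get_state(); print(s["time_s"],s["tool_pos"],s["ee_rot"],s["width"],s["grip_force"],s["ft_force"])
C,im,d=snap("wrist",sys.argv[1]+".png"); np.save("d.npy",d); v,u=np.mgrid[0:480,0:640]; P=pts(C,u,v,d)
for spec in sys.argv[2:]:
    t,lo,hi=spec.split(","); lo=float(lo);hi=float(hi)
    for r in viewer.trace("wrist",t)[:2]:
        Q=P[r["region"]&(d>0)]; Q=Q[(Q[:,2]>lo)&(Q[:,2]<hi)]
        if len(Q)<30: continue
        c,sz,a=cv2.minAreaRect(Q[:,:2].astype(np.float32)); w,V=np.linalg.eigh(np.cov(Q[:,:2].T)); q=V[:,1]
        print(t,round(r["p"],2),len(Q),"rect",np.array(c),np.array(sz),round(a,1),"mean",Q.mean(0),"pca",np.degrees(np.arctan2(q[1],q[0]))%180)
E
python3 w.py w1 scraper,15,25 scraper,6,14; python3 - <<'E'
from h import *
for t in("scraper","scraper_tip","scraper_grip"): print(t,[(round(r["p"],2),onz(cam("wrist"),*r["at"],0 if t=="scraper" else 10)) for r in viewer.tip_of("wrist",t)[:2]])
E
```

```text
time_s: 3.33
tool_pos: [448.7, -369.4, 216.9]
ee_rot: [-179.8, -0.3, 19.6]
ft_force: [0.8, 1.0, 1.1]
width: 60.3
grip_force: 0.0
3.3333 [ 448.7 -369.4  216.9] [-179.8   -0.3   19.6] 60.27735072951412 0.0 [0.8 1.  1.1]
scraper 0.87 4747 rect [ 450.5 -358.9] [128.1  25.9] 17.6 mean [ 452.1 -358.5   18.7] pca 17.587566936111784
scraper 0.78 700 rect [ 615.2 -497.5] [87.  17.1] 19.4 mean [ 617.8 -497.    15.5] pca 18.91836964722495
scraper 0.87 5661 rect [ 486.7 -348.5] [184.5  59.5] 18.3 mean [ 546.6 -328.4   10.6] pca 17.473772129533586
scraper 0.78 4932 rect [ 585.4 -500.9] [149.5  46.2] 24.3 mean [ 573.9 -509.8    9.7] pca 21.312387654807594
scraper [(0.92, array([ 435.1544618 , -375.93823271,    0.        ])), (0.77, array([ 602.97730546, -513.12338582,    0.        ]))]
scraper_tip [(0.74, array([ 565.04764828, -333.20650536,   10.        ])), (0.58, array([ 507.96103236, -545.84738319,   10.        ]))]
scraper_grip [(0.73, array([ 583.07430193, -519.77158199,   10.        ])), (0.65, array([ 464.36331504, -362.57107127,   10.        ]))]
```

```bash
python3 - <<'E'
from h import *
np.set_printoptions(precision=1,suppress=True)
print(viewer.get_calibration("wrist")); print(monitor.get_state()["tool_pos"])
C,im,d=snap("wrist")
for t in("scraper","scraper_grip","scraper_tip"):
  for r in viewer.tip_of("wrist",t)[:2]:
    u,v=r["at"]; dd=d[int(v),int(u)]; print(t,r["p"],u,v,dd,pts(C,u,v,dd),onz(C,u,v,20))
E
python3 w.py w2 scraper,15,25
```

```text
{'vertical_fov': 68.89092656747368, 'cx': 320.8937883763997, 'cy': 232.72785733738763, 'tool_from_camera': array([[  0. ,  -1. ,  -0.3,  69.2],
       [  1. ,   0. ,   0. ,   0. ],
       [ -0. ,  -0.3,   1. , -69.4],
       [  0. ,   0. ,   0. ,   1. ]])}
[ 441.  -380.3  218.1]
scraper 0.92 545.1 54.4 248.39786 [ 609.7 -491.3   14.2] [ 607.5 -488.5   20. ]
scraper 0.62 303.0 208.9 273.3373 [ 449.1 -363.1   19.2] [ 449.3 -363.1   20. ]
scraper_grip 0.8 299.3 171.4 265.37018 [ 475.8 -351.4   19.4] [ 475.9 -351.5   20. ]
scraper_grip 0.7 547.1 85.2 253.98102 [ 592.1 -502.6   14.1] [ 590.3 -499.5   20. ]
scraper_tip 0.86 531.6 191.2 281.8204 [ 519.6 -533.1    7.2] [ 519.  -525.1   20. ]
scraper_tip 0.67 296.8 25.4 246.82149 [ 571.2 -318.3   10.3] [ 569.  -319.7   20. ]
3.8333 [ 441.3 -379.6  218.1] [180.    0.   18.8] 60.087798559651425 0.0 [-0.6 -0.1 -0.3]
scraper 0.57 630 rect [ 609.1 -499.5] [75.1 16.6] 19.1 mean [ 611.3 -499.2   15.4] pca 19.380502221849753
scraper 0.56 4867 rect [ 450.9 -358.8] [127.8  25.8] 17.8 mean [ 452.  -358.6   18.7] pca 17.59869667472566
```

View pics/w1.png

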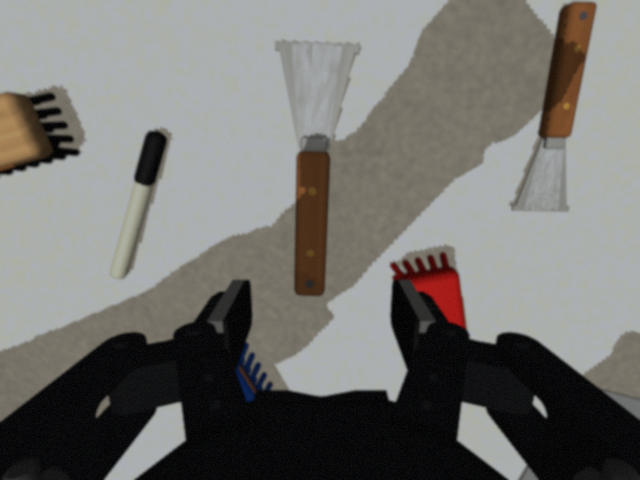

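The wrist view shows the full-size scraper at (312,220), blade up, with both look-alike brushes clear of the fingers' path. Descending on the grip point (475.5, -351.3).

```bash
python3 -m handwheel '[[1,0.8,-1,0,0,-0.5,4.8],[1.3,1.1,-2,0,0,-0.5,4.8],[1.15,0.95,-2,0,0,0,4.8],[0,0,-2,0,0,0,4.8],[0,0,-2,0,0,0,4.8],[0,0,-2,0,0,0,4.8],[0,0,-1.5,0,0,0,4.8],[0,0,-0.7,0,0,0,4.8],[0,0,0,0,0,0,4.8],[0,0,0,0,0,0,4.8]]'
```

```text
time_s: 4.77
tool_pos: [476.7, -350.2, 86.1]
ee_rot: [-180.0, -0.0, 17.9]
ft_force: [0.4, 0.8, 0.1]
width: 47.8
grip_force: 0.0
```

```bash
python3 -m handwheel '[[0,0,-0.5,0,0,0,4.8],[0,0,-0.5,0,0,0,4],[0,0,0,0,0,0,3],[0,0,0,0,0,0,2],[0,0,0,0,0,0,1],[0,0,0,0,0,0,1],[0,0,0,0,0,0,1]]' 40
```

```text
time_s: 5.35
tool_pos: [476.7, -350.1, 76.1]
ee_rot: [180.0, -0.0, 17.9]
ft_force: [-0.2, 0.6, 1.0]
width: 25.0
grip_force: 39.5
```

```bash
python3 -m handwheel '[[0,0,1,0,0,0,1],[0,0,2,0,0,0,1],[0,0,3,0,0,0,1],[0,0,3,0,0,0,1],[0.4,1.5,2,0,0,3,1],[0.4,3,1,0,0,5.5,1],[0.4,3.3,0,0,0,6,1],[0.4,3.3,0,0,0,6,1],[0.4,3.3,0,0,0,6,1],[0.4,3.3,0,0,0,6,1]]' && python3 -m handwheel '[[0.4,3.3,0,0,0,6,1],[0.4,3.3,0,0,0,6,1],[0.4,3.3,0,0,0,6,1],[0.4,3.3,0,0,0,6,1],[0.4,3.3,0,0,0,6,1],[0.4,3.3,0,0,0,6,1],[0.4,3.3,0,0,0,6,1],[0.4,3.3,0,0,0,6,1],[0.4,3,0,0,0,6,1],[0,0,0,0,0,0,1]]'
```

```text
time_s: 6.18
tool_pos: [500.5, -171.7, 196.9]
ee_rot: [179.9, 0.0, 50.7]
ft_force: [-0.1, -0.3, -1.4]
width: 25.3
grip_force: 39.4
time_s: 7.02
tool_pos: [536.4, 128.9, 197.7]
ee_rot: [179.8, -0.3, 105.2]
ft_force: [-0.9, 0.3, -0.4]
width: 25.0
grip_force: 39.5
```

```bash
python3 -m handwheel '[[0,2,0,0,0,1.5,1],[0.2,2.5,-1,0,0,1.5,1],[0,1.5,-2,0,0,1,1],[0,0,-2,0,0,0,1],[0,0,-1,0,0,0,1],[0,0,0,0,0,0,1],[0,0,0,0,0,0,1],[0,0,0,0,0,0,1]]'
python3 w.py w3 tray,14,24 scraper,30,100
```

```text
time_s: 7.68
tool_pos: [539.4, 180.3, 136.9]
ee_rot: [179.9, 0.0, 108.3]
ft_force: [0.6, 0.5, -1.3]
width: 25.1
grip_force: 39.5
7.6833 [539.4 180.3 136.9] [179.9   0.  108.3] 25.080580648874477 39.53486680984497 [ 0.6  0.5 -1.3]
tray 0.65 19172 rect [494.9 176.2] [185.1 240.7] 18.5 mean [468.5 224.7  18.4] pca 31.173579867056986
scraper 0.58 32125 rect [530.9 209.7] [ 60.2 141.7] 18.8 mean [524.2 228.5  73.8] pca 108.41152081157267
```

View pics/w3.png

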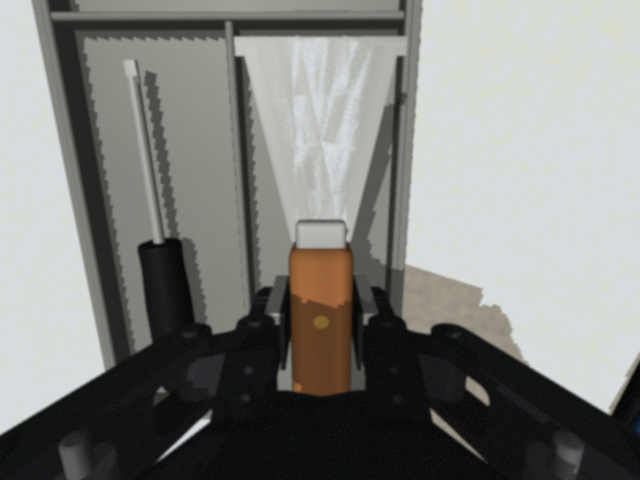

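The blade sits centred over the empty compartment at (320,140) and points the same way as the screwdriver at (150,150). I'll check the clearances before lowering.

```bash
python3 - <<'E'
from h import *
np.set_printoptions(precision=1,suppress=True)
C=cam("wrist"); t=np.array(monitor.get_state()["tool_pos"]); a=np.radians(108.3); ex=np.array([np.cos(a),np.sin(a),0]); ey=np.array([-np.sin(a),np.cos(a),0])
print(monitor.get_state()["tool_pos"])
d=np.load("d.npy")
v,u=np.mgrid[0:480,0:640]; P=pts(C,u,v,d)-t; X=P@ex;Y=P@ey;Z=P[...,2]+t[2]
for lo,hi in((20,40),(50,70),(75,95)):
    k=(d>0)&(Z>17)&(Z<23)&(X>lo)&(X<hi); h,e=np.histogram(Y[k],np.arange(-60,140,2)); print(lo,[(int(b),int(c)) for b,c in zip(e,h) if c>20])
k=(d>0)&(Z>17)&(Z<23)&(abs(Y-20)<18); h,e=np.histogram(X[k],np.arange(0,200,2)); print("x",[(int(b),int(c)) for b,c in zip(e,h) if c>20])
k=(d>0)&(Z>17)&(Z<23)&(Y>50)&(Y<75)
h,e=np.histogram(X[k],np.arange(0,200,2)); print("x",[(int(b),int(c)) for b,c in zip(e,h) if c>20])
k=(d>0)&(Z>60)&(Z<80)&(X>50); print("blade",X[k].max(),Y[k].min(),Y[k].max(),Z[k].mean())
E
```

```text
[539.4 180.5 137. ]
20 [(-50, 41), (-48, 133), (-46, 126), (-44, 126), (-42, 107), (40, 90), (42, 132), (44, 52), (88, 61), (90, 136), (92, 104), (126, 149), (128, 138), (130, 116), (132, 126), (134, 44)]
50 [(-50, 38), (-48, 146), (-46, 142), (-44, 150), (-42, 120), (40, 93), (42, 152), (44, 73), (90, 142), (92, 142), (94, 58), (126, 171), (128, 156), (130, 127), (132, 158), (134, 55)]
75 [(-50, 33), (-48, 168), (-46, 167), (-44, 165), (-42, 158), (40, 90), (42, 172), (44, 85), (90, 104), (92, 177), (94, 119), (126, 160), (128, 183), (130, 151), (132, 163), (134, 74)]
x [(120, 294), (122, 358), (124, 105)]
x [(120, 228), (122, 257), (124, 57)]
blade 101.52165061060687 -30.696009878735847 29.479224522071508 71.49666837709694
```

```bash
python3 -m handwheel '[[0,0,-1,0,0,0,1],[0,0,-1.5,0,0,0,1],[0,0,-1.5,0,0,0,1],[0,0,-0.8,0,0,0,1],[0,0,-0.5,0,0,0,1],[0,0,-0.2,0,0,0,1],[0,0,-0.2,0,0,0,1],[0,0,-0.1,0,0,0,1],[0,0,0,0,0,0,1],[0,0,0,0,0,0,1]]'
```

```text
time_s: 8.67
tool_pos: [538.4, 181.3, 79.1]
ee_rot: [-180.0, 0.0, 108.4]
ft_force: [-3.3, -2.3, 8.0]
width: 25.0
grip_force: 40.7
```

Contact with the floor (8 N up). Release gently and rise.

```bash
python3 -m handwheel '[[0,0,0,0,0,0,2.6],[0,0,0,0,0,0,3],[0,0,0,0,0,0,3.6],[0,0,0,0,0,0,4.2],[0,0,0,0,0,0,4.2],[0,0,0.5,0,0,0,4.2],[0,0,1.5,0,0,0,4.2],[0,0,2.5,0,0,0,4.2],[0,0,3,0,0,0,4.2],[0,0,2.5,0,0,0,4.2]]'; python3 w.py w4 scraper,14,30 tray,14,24
```

```text
time_s: 9.5
tool_pos: [538.6, 181.5, 180.5]
ee_rot: [179.9, -0.0, 108.5]
ft_force: [0.6, 0.0, 0.6]
width: 41.8
grip_force: 0.0
9.5 [538.6 181.5 180.5] [179.9  -0.  108.5] 41.84777790577505 0.0 [0.6 0.  0.6]
tray 0.76 14690 rect [492.7 182.8] [184.9 257.7] 18.5 mean [479.5 212.   18.4] pca 133.28210508381162
tray 0.28 7525 rect [538.1 185.9] [ 59.4 192.5] 18.5 mean [540.4 178.3  20. ] pca 108.54999052123844
```

```bash
python3 -m handwheel '[[-0.8,-2,1,0,0,1,7],[-1.4,-3.3,1,0,0,2,7],[-1.4,-3.3,1,0,0,2,7],[-1.4,-3.3,0,0,0,2,7],[-1.4,-3.3,0,0,0,2,7],[-1.4,-3.3,0,0,0,2,7],[-1.4,-3.3,0,0,0,2,7],[-1.4,-3.3,0,0,0,2,7],[-0.9,-2.3,0,0,0,1,7],[0,0,0,0,0,0,7]]';python3 -m handwheel '[[0,0,0,0,0,0,7],[0,0,0,0,0,0,7],[0,0,0,0,0,0,7],[0,0,0,0,0,0,7]]'; python3 w.py w5 brush,36,50
```

```text
time_s: 10.48
tool_pos: [420.4, -98.6, 206.7]
ee_rot: [-179.7, -0.0, 124.0]
ft_force: [-0.1, -1.3, -0.5]
width: 70.0
grip_force: 0.0
time_s: 10.82
tool_pos: [424.1, -91.6, 208.0]
ee_rot: [180.0, -0.0, 124.6]
ft_force: [0.5, -0.2, 0.8]
width: 69.6
grip_force: 0.0
10.8167 [424.1 -91.6 208. ] [180.   -0.  124.6] 69.64564676489219 0.0 [ 0.5 -0.2  0.8]
brush 0.95 9698 rect [ 421.  -103.6] [ 46.4 118.4] 34.6 mean [418.6 -99.9  40.9] pca 124.37276821942368
brush 0.84 1835 rect [ 288.9 -326.3] [68.6 31.9] 73.6 mean [ 294.9 -321.1   40.6] pca 77.8321527015861
```

View pics/w5.png

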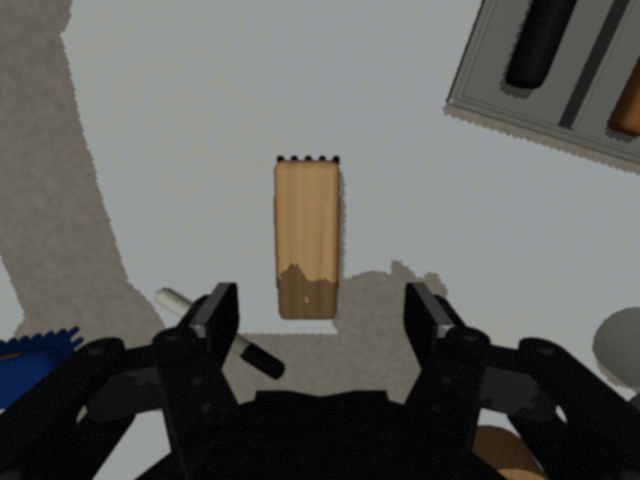

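The brush is alone between the fingers at (308,240), long axis aligned with the tool. The marker at (220,330) is clear of the fingers' landing spots. Descending.

```bash
python3 -m handwheel '[[-0.3,-1.2,-1.5,0,0,0,7],[0,0,-2.5,0,0,0,7],[0,0,-2.5,0,0,0,7],[0,0,-2.3,0,0,0,7],[0,0,-1.5,0,0,0,7],[0,0,-1,0,0,0,7],[0,0,-0.5,0,0,0,7],[0,0,0,0,0,0,7],[0,0,0,0,0,0,6],[0,0,0,0,0,0,5]]' && python3 -m handwheel '[[0,0,0,0,0,0,4],[0,0,0,0,0,0,3],[0,0,0,0,0,0,3],[0,0,0,0,0,0,3]]' 40
```

```text
time_s: 11.75
tool_pos: [421.3, -104.9, 90.5]
ee_rot: [180.0, 0.0, 124.4]
ft_force: [0.2, -0.1, -1.0]
width: 50.6
grip_force: 0.0
time_s: 12.08
tool_pos: [421.3, -105.1, 90.8]
ee_rot: [179.9, 0.1, 124.4]
ft_force: [-0.2, 1.2, 5.6]
width: 44.4
grip_force: 41.6
```

```bash
python3 -m handwheel '[[0,0,1,0,0,0,3],[0,0,2,0,0,0,3],[0,0,3,0,0,0,3],[0.3,1.5,2,0,0,3,3],[0.6,3,0,0,0,5,3],[0.6,3.3,0,0,0,6,3],[0.6,3.3,0,0,0,6,3],[0.6,3.3,0,0,0,6,3],[0.6,3.3,0,0,0,6,3],[0.3,3.3,0,0,0,6,3]]' && python3 -m handwheel '[[0,3.3,0,0,0,6,3],[0,3.3,0,0,0,6,3],[-0.2,3.3,0,0,0,6,3],[-0.2,3.3,0,0,0,6,3],[-0.2,3.3,0,0,0,5,3],[-0.2,3,0,0,0,4,3],[-0.1,1.6,0,0,0,3,3],[0,0,0,0,0,0,3],[0,0,0,0,0,0,3],[0,0,0,0,0,0,3]]'
```

```text
time_s: 12.92
tool_pos: [457.2, 105.9, 170.2]
ee_rot: [-180.0, 0.1, 162.6]
ft_force: [0.8, -0.3, -1.6]
width: 44.3
grip_force: 41.4
time_s: 13.75
tool_pos: [447.9, 314.7, 169.6]
ee_rot: [-179.9, -0.0, -161.7]
ft_force: [-0.4, 0.1, -1.1]
width: 44.2
grip_force: 41.3
```

```bash
python3 -m handwheel '[[0,0.7,-1,0,0,0,3],[0,0,-1.5,0,0,0,3],[0,0,-0.5,0,0,0,3],[0,0,0,0,0,0,3],[0,0,0,0,0,0,3],[0,0,0,0,0,0,3]]'; python3 w.py w6 brush,50,120
python3 - <<'E'
from h import *
C=cam("scene"); im,d=viewer.snapshot("scene"); im2,d2=viewer.snapshot("side")
cv2.imwrite("pics/c6.png",np.hstack([cv2.resize(im[120:300,300:520],(400,327)),cv2.resize(im2[200:420,200:400],(360,327))])[:,:,::-1])
C=cam("wrist");d=np.load("d.npy");t=np.array(monitor.get_state()["tool_pos"]);print(t);a=np.radians(198.4);ex=np.array([np.cos(a),np.sin(a),0]);ey=np.array([-np.sin(a),np.cos(a),0])
v,u=np.mgrid[0:480,0:640]; P=pts(C,u,v,d)-t; X=P@ex;Y=P@ey;Z=P[...,2]+t[2]
k=(d>0)&(Z>16)&(Z<23)&(X>0)&(X<75)
for A,r in((Y,"Y"),):
    h,e=np.histogram(A[k],np.arange(-80,80,2)); print(r,[(int(b),int(c)) for b,c in zip(e,h) if c>20])
k=(d>0)&(Z>16)&(Z<23)&(abs(Y)<30)
h,e=np.histogram(X[k],np.arange(50,140,2)); print("X",[(int(b),int(c)) for b,c in zip(e,h) if c>20])
k=(d>0)&(Z>55)&(Z<85)&(X>10)&(abs(Y)<40); print("brush",X[k].max(),Y[k].min(),Y[k].max())
E
```

```text
time_s: 14.25
tool_pos: [447.6, 322.8, 139.9]
ee_rot: [180.0, -0.0, -161.6]
ft_force: [-0.7, 0.4, -0.8]
width: 44.2
grip_force: 41.4
14.25 [447.6 322.8 139.9] [ 180.    -0.  -161.6] 44.2234733849495 41.382864117622375 [-0.7  0.4 -0.8]
brush 0.6 28465 rect [435.  317.6] [97.8 49.7] 18.0 mean [429.8 316.7  89.2] pca 18.363598374985827
[447.80060326 323.07937149 140.28421035]
Y [(-50, 76), (-48, 479), (-46, 486), (-44, 484), (-42, 568), (38, 287), (40, 522), (42, 314), (44, 24), (46, 23), (48, 25), (50, 23), (52, 27), (54, 23), (56, 26), (58, 31), (60, 72), (62, 60), (64, 70), (66, 72), (68, 68), (70, 65), (72, 62), (74, 64), (76, 68)]
X [(84, 326), (86, 475), (88, 479), (90, 530), (92, 286)]
brush 61.494808766006166 -28.552111730493156 28.76365063024638
```

View pics/w6.png

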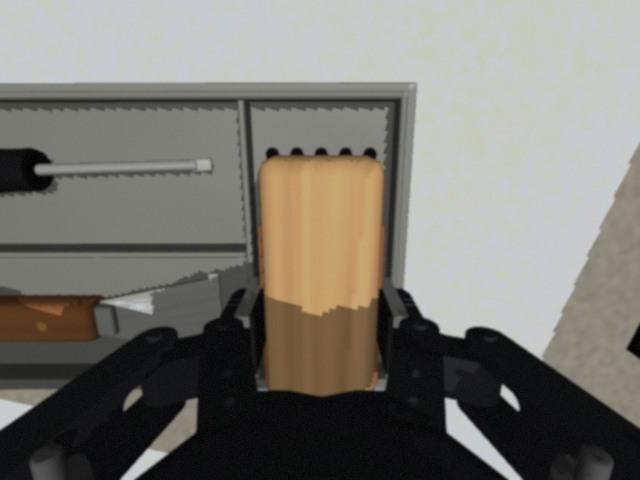

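View pics/c6.png

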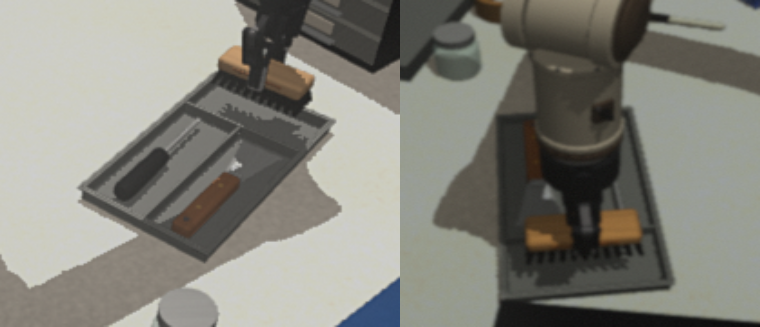

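The brush is centred over the cross compartment (within about 1 mm), bristles down. The scraper lies in its compartment beside the screwdriver. Lowering.

```bash
python3 -m handwheel '[[0,0,-1,0,0,0,3],[0,0,-1.3,0,0,0,3],[0,0,-1,0,0,0,3],[0,0,-0.6,0,0,0,3],[0,0,-0.4,0,0,0,3],[0,0,-0.2,0,0,0,3],[0,0,-0.15,0,0,0,3],[0,0,0,0,0,0,3],[0,0,0,0,0,0,3]]'
```

```text
time_s: 15.2
tool_pos: [447.5, 323.3, 93.8]
ee_rot: [180.0, 0.0, -161.6]
ft_force: [-2.0, -1.5, 3.7]
width: 44.5
grip_force: 41.8
```

```bash
python3 -m handwheel '[[0,0,0,0,0,0,4.5],[0,0,0,0,0,0,4.7],[0,0,0,0,0,0,4.9],[0,0,0,0,0,0,5.1],[0,0,0,0,0,0,5.1],[0,0,0.4,0,0,0,5.1],[0,0,1,0,0,0,5.4],[0,0,2,0,0,0,6],[0,0,3,0,0,0,6],[0,0,3,0,0,0,6]]' && python3 -m handwheel '[[0,0,3,0,0,0,6],[0,-1,3,0,0,0,6],[0,-2.5,2,0,0,0,6],[0,-3,0,0,0,0,6],[0,-3,0,0,0,0,6],[0,-3,0,0,0,0,6],[0,-2,0,0,0,0,6],[0,0,0,0,0,0,6],[0,0,0,0,0,0,6],[0,0,0,0,0,0,6]]'
cat > c.py <<'E'
from b import show
from h import *
c=np.array([482.,215.5]); a=np.radians(108.3)
for n in("side","scene"):
    show(n,"scraper",14,30,[536,189],150); show(n,"brush",36,60,[447,323],100)
C,im,d=snap("scene"); C2,im2,d2=snap("side")
cv2.imwrite("pics/c7.png",np.hstack([cv2.resize(im[120:300,300:520],(400,327)),cv2.resize(im2[240:420,220:380],(368,327))])[:,:,::-1])
E
sed -i 's/^for n in("scene","side"):/if __name__=="__main__":\n  for n in():/' b.py; python3 c.py
```

```text
time_s: 16.03
tool_pos: [447.0, 322.9, 188.7]
ee_rot: [180.0, -0.1, -161.5]
ft_force: [1.9, 0.5, -0.1]
width: 60.0
grip_force: 0.0
time_s: 16.87
tool_pos: [447.6, 178.6, 268.1]
ee_rot: [180.0, 0.1, -161.6]
ft_force: [0.6, 0.4, 0.7]
width: 60.0
grip_force: 0.0
side scraper 0.64 652 [542.6 192. ] [ 49.3 189.8] 23.3 mean [531.9 200.6] pca 107.9 sd [ 8.7 53.7] z 19.47192674119338
side brush 0.83 1271 [445.2 326.4] [119.   43.8] 18.9 mean [445.2 328.2] pca 18.8 sd [12.4 33.8] z 44.11707430171019
scene scraper 0.67 515 [536.9 181.1] [ 47.6 192.3] 13.9 mean [550.1 164. ] pca 108.2 sd [ 7.  51.5] z 19.83294210382369
scene brush 0.74 589 [452. 321.] [115.7  45.4] 18.3 mean [456.5 318.3] pca 19.0 sd [12.4 33. ] z 42.74066382457147
```

View pics/c7.png

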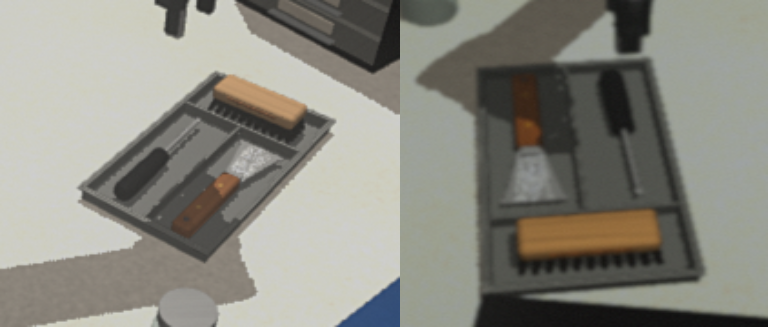

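Both tools lie in their compartments, the scraper flat with its blade pointing the same way as the screwdriver. The gripper is clear of everything.

```bash
python3 -c "
from plant import order
print(order.hand_in())"
```

```text
the job is handed in; nothing more can be done
None
```

I handed the job in at about 17 s of the 53 s allowed, with the scraper flat in the empty long compartment, blade the same way as the screwdriver, and the brush bristles down in the crosswise compartment; both were lowered to floor contact before release, and I touched no bystander that I know of.

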